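Snap a slide carrier onto the drip bar

TASK

Hang the slide carrier up to drain: pick it up by the grip block, bring its hook over the crossbar of the drip stand and push it gently down until the spring gate flicks shut beneath the bar and the bar is home in the hook. Only then let go, and leave it hanging upright and still from the bar, never leaning on the stand with more than about 2 kg (20 N) and leaving the dishes, bottle and tube rack where they are.

Things in the scene. Friction and masses are not known exactly. Their poses are not given: they have to be found in the camera images.
- carrier: Loose aluminium slide carrier, 180-290 g, upright on the bench. Origin: centre of its underside; z up, x = where the hook's nose points (starts away from the robot, within 0.5 rad). Frame with four glass slides, 84 x 60 mm (x, y), 37 mm high; above its middle a flat snap hook 12 mm thick in y; grey grip block on top, 182 mm high in all. It and the stand may be left or right.
- grip (a point): Grasp point of the carrier, in the grey grip block on top of its hook: carrier x 0, y 0, z 162 mm; axes as the carrier's. The block is 14 mm (x) by 24 mm (y), z 136 to 182 mm. Grasp from above, fingers on its two x faces, with 30 to 40 N so that it does not slip when pushed down.
- mouth (a point): Middle of the hook's mouth, carrier x 0, z 95 mm (67 mm below the grip point). The mouth looks straight down, between shank (x -26 to -18) and nose (x 5 to 13, rounded end at z 95). Below the nose the +x side is open for 58 mm, down to the frame's top at z 37: the bar comes in there, level, until its axis is under the mouth at x 0 (+-2 mm).
- seat (a point): Where the bar's axis lies when fully home: carrier x 0, z 122.5 mm, 39.5 mm below the grip point, 27.5 mm above the mouth. The hook's hard arch (underside z 126.5) then lands on the bar. The gate flicks shut only in the last 1 to 8 mm before that.
- gate (a joint): Sprung gate of the hook, a steel tongue 23 mm long across the mouth at carrier z 99, hinged on the shank (x -18). 0 = shut; grows as the bar folds it up into the hook (rad, stop 1.45), past about 1 the bar slips by its end and it flicks shut. Pushing takes 1 N, rising to 4-11 N in some 20 mm, then falls sharply, until the arch lands. The carrier's weight alone does not open it.
- stand: Fixed drip stand: grey tray 130 x 290 mm (x, y), rim 14 mm high, with a level crossbar held over it on two 16 mm posts at y -130 and +130 mm. Origin: centre of the tray's underside, on the bench; z up, x away from the robot (within 0.3 rad). The bar's ends rise 7 mm above its axis. Nothing else stands on it.
- under_bar (a point): Point on the bench right below the middle of the stand's crossbar, axes as the stand's. The bar is a round steel rod, 8 mm thick, along y. It is telescopic: its axis is clamped anew each time anywhere from 150 to 210 mm above the bench. That height is not measured: feel (or see) it. On stiff rubber bushes, it gives under 0.1 mm per N.
- dishes: Bystander: stack of four closed culture dishes, 90 mm across, 64 mm high; origin at the centre of its underside. Leave alone.
- reagent: Bystander: amber bottle, 60 mm across, 120 mm high; origin at the centre of its underside. Leave alone.
- tube_rack: Bystander: white tube rack, 70 x 170 mm (x, y), 63 mm high; origin at the centre of its underside. Leave alone.

How it is judged:
By the outcome, as a careful person would: the job done as asked, in the order asked, and still so for the second after the job is handed in, with the robot touching nothing.
It also fails if it takes over 72 s, if anything falls off the work surface, if the arm or the gripper's body presses on something with over 40 N, if the wrist force passes 120 N, or if a joint passes its speed limit or range.

ROBOT

A 6-joint arm with a two-finger parallel gripper is mounted at the origin on the work surface. World frame = base frame: x ahead of the robot, y to its left, z up, the work surface at z = 0. Lengths are in mm, angles in degrees, forces in N, time in s.
With the tool pointing down it reaches from about 300 to 850 mm from the base axis. Payload 4.2 kg.
Tool frame: the origin (TCP) lies on the centre line of the jaws, within the pads' length; the fingertips stand 14 mm ahead of it and the grasp point (between the pads) lies 5 mm behind it; x points along the fingers, y is the direction in which the jaws open and shut, and the axes are right-handed (so a half turn about x gives the same grasp; the last joint's range is limited). The gripper opens to 91 mm and grips with 3 to 60 N. Pads are 32 mm wide; open, the fingers measure 118 mm over their backs; the gripper's body (76 mm by 178 mm) begins 60 mm behind the grasp point.
Start: joints at [62.968, 18.312, 89.639, -0, 72.044, -1.146], TCP at [251.041, 517.32, 227.976] pointing down, gripper open.
Joint ranges: [-177.97, 177.97], [-48.28, 115.42], [12.27, 149.76], [-77.06, 257.06], [2.81, 150.46], [-146.56, 146.56]. Speed limits (degrees/s): [147.25, 147.25, 180, 180, 180, 180].

INTERFACE

Orientations are given as [roll, pitch, yaw] about the fixed x, y, z axes, in that order (R = Rz(yaw) Ry(pitch) Rx(roll)).
In Python, from workcell import readout, optics, env gives the robot as it stands.
- The arm moves only by the shell command python3 -m creep 'ROWS' [OPENING] [FORCE]. ROWS is JSON, a list of rows, each an object with "translation": the shift along the world's x, y, z in cm, a list of three; "delta_rot": the turn, a rotation vector about the world's x, y, z in rad, a list of three. In form: [{"translation": [dx, dy, dz], "delta_rot": [rx, ry, rz]}, ...]. A call has 1 to 5 rows; each row shifts and turns the commanded pose from where the row before left it; what a row does not reach is not made up. A row lasts 1/12 s, in which the tool goes at most 41.7 mm and 7.16 degrees, less where a joint would pass 70% of its speed; a pose out of reach is approached as far as the arm can. A call with a gripper value outside its range is refused whole. OPENING is the gripper's target within -1 to 1 (fully open at 1, half-way at 0, shut at -1), set as the call begins (- or left out, the last holds). The fingers move at their own pace and stop on an object; FORCE is the grip in N (left out, the last holds). Time passes only in rows, so rows that do not move let the fingers close. It gives the time, the measured TCP pose, the force and the opening at its end, in the units of the state.
- readout.state(): the state, without advancing time (a new reading comes with each control period).
- optics.grab_frame(name): name is "scene" or "top" or "wrist"; returns (picture, depth): 480x640x3 uint8, red, green, blue; 480x640 float32, mm along the optical axis (not along the pixel's ray), 0 where there is no reading.
- optics.camera_params(name): a dict with "mtx" (3x3 intrinsics, pixels), "k1" (the pictures are not rectified: a ray, as slopes to the right and down, at radius r is drawn at 1 + k1 r^2 times it, then the intrinsics apply), "R" (3x3) and "t" (3): a world point X has camera coordinates R X + t. Camera axes: x right, y down, z forward; pixel columns grow to the right and rows downward; lengths in mm; the calibration is good to about 2 mm. A picture is of the moment at which its call begins: read the wrist's pose just before it. camera_params takes no time and is no camera call; for the wrist camera it gives the pose at the moment of the call.
- env.job_done(): hands the job in, once; it reports no verdict.
The state is a dict: "time_s": time; "qpos": joint angles; "qvel": joint speeds; "effort": joint torques, N m; "ee_pos": TCP position; "ee_rot": TCP orientation; "force": force on the tool from outside, world axes, zero at the start; "torque": the same for the moment, N m; "gripper_width": finger opening in mm.
Only numpy, scipy, OpenCV 4.12 (cv2) and the standard library are available. Lean on these libraries where they do the work, as an engineer would, in place of code of your own. Each camera call takes 0.05 s, during which the arm holds its last target.

## Working session

There is one attempt and no reset: what is moved stays moved. The work goes in short steps, Python scripts to look and compute and a shell command to move; the robot and the scene stay as the last step left them, time stands still between calls to the robot, and variables do not carry over. Pictures are saved under pics/ and viewed, and the job is handed in when it is done.

```bash
mkdir -p pics; ls; python3 - <<'E'
from workcell import readout, optics, env
import cv2,numpy as np
print(readout.state())
for n in ("scene","top"):
    p,d=optics.grab_frame(n); cv2.imwrite(f"pics/{n}0.png",p[:,:,::-1]); np.savez(f"{n}0.npz",p=p,d=d)
    c=optics.camera_params(n); print(n,c)
E
```

```text
pics
{'time_s': 0.0, 'qpos': array([ 6.29688790e+01,  1.83517431e+01,  8.97048850e+01, -1.63769697e-03,
        7.20422003e+01, -1.14661721e+00]), 'qvel': array([-0.07317354,  0.02456738, -0.06101012,  0.05992516, -0.0465096 ,
        0.10694763]), 'effort': array([ 1.66854628e-03, -4.12458086e+01, -2.31974638e+01,  7.28187687e-02,
        4.52634471e-02, -1.35810883e-04]), 'ee_pos': array([250.82566727, 516.89749338, 227.1295261 ]), 'ee_rot': array([ -90.24399678,   89.9011593 , -116.12799426]), 'force': array([ 0.15540815,  0.28903432, -0.16098837]), 'torque': array([-0.02493354,  0.01239327, -0.01180802]), 'gripper_width': 91.24179227465552}
scene {'mtx': array([[531.94215014,   0.        , 314.80354454],
       [  0.        , 531.94215014, 235.55147779],
       [  0.        ,   0.        ,   1.        ]]), 'k1': -0.13943711980680104, 'R': array([[-0.31862358,  0.94780101,  0.01233921],
       [ 0.57875339,  0.20483681, -0.78935822],
       [-0.75068204, -0.24436678, -0.61380888]]), 't': array([ 177.28777428, -264.74750531, 1463.4601692 ])}
top {'mtx': array([[481.18714404,   0.        , 316.16111702],
       [  0.        , 481.18714404, 242.76817437],
       [  0.        ,   0.        ,   1.        ]]), 'k1': 0.04215798236947809, 'R': array([[ 0.01783766, -0.99980281, -0.00872716],
       [-0.99793543, -0.01726436, -0.06186128],
       [ 0.06169842,  0.0098126 , -0.9980466 ]]), 't': array([  2.62556847, 637.51953426, 943.51817115])}
```

View pics/scene0.png

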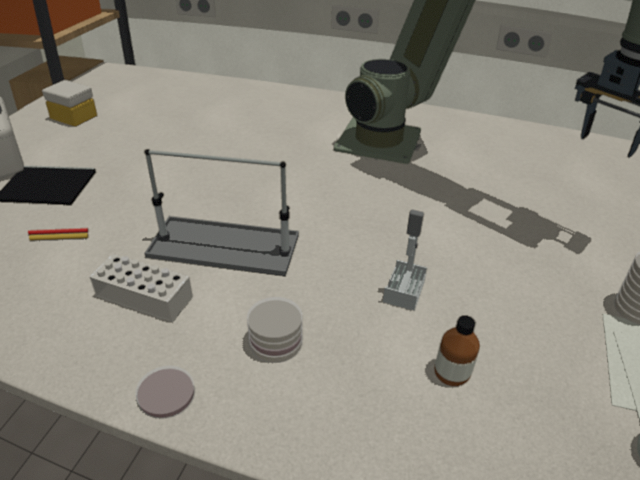

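View pics/top0.png

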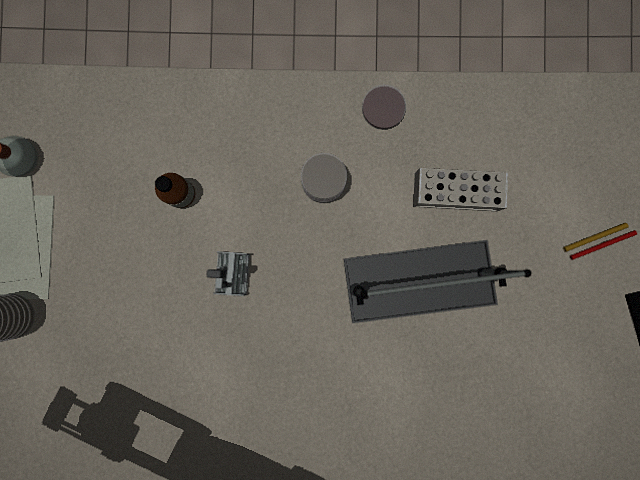

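The scene view shows the carrier near (407,270) with its grey grip at (415,222), and the stand's bar from (148,153) to (284,164). In the top view the carrier is at (233,272), the tray is around (420,282) and the bar runs (360,293)–(527,273). Next I'll turn the depth into point clouds.

```bash
cat > h.py <<'E'
import numpy as np,cv2
from workcell import readout, optics, env
def cloud(d,c):
    k=c["mtx"]; v,u=np.mgrid[0:480,0:640]
    pts=np.stack([u,v],-1).reshape(-1,1,2).astype(float)
    n=cv2.undistortPoints(pts,k,np.array([c["k1"],0,0,0.]),).reshape(480,640,2)
    X=np.concatenate([n*d[...,None],d[...,None]],-1)
    W=(X-c["t"])@c["R"]
    W[d<=0]=np.nan
    return W
def proj(P,c):
    P=np.atleast_2d(P).astype(float)
    r,_=cv2.Rodrigues(c["R"])
    return cv2.projectPoints(P,r,np.asarray(c["t"],float),c["mtx"],np.array([c["k1"],0,0,0.]))[0].reshape(-1,2)
E
python3 - <<'E'
from h import *
np.set_printoptions(precision=1,suppress=True)
for n in("scene","top"):
    z=np.load(n+"0.npz"); c=optics.camera_params(n); W=cloud(z["d"],c).reshape(-1,3); 
    W=W[~np.isnan(W[:,0])]
    print(n, "bench z", np.median(W[(W[:,0]>350)&(W[:,0]<800)&(abs(W[:,1])<500)][:,2]))
    M=(W[:,0]>400)&(W[:,0]<800)&(W[:,1]>50)&(W[:,1]<300)&(W[:,2]>8)
    P=W[M]
    S=P[(P[:,0]<650)&(P[:,1]>80)]
    print("carrier",len(S),S.min(0),S.max(0))
    for a,b in((28,50),(50,95),(95,134),(138,190)):
        q=S[(S[:,2]>a)&(S[:,2]<b)]
        if len(q): 
            print(a,b,len(q),q.mean(0),q.min(0),q.max(0)); 
            if len(q)>5: print(cv2.minAreaRect(q[:,:2].astype(np.float32)))
    B=W[(W[:,0]>400)&(W[:,0]<700)&(W[:,1]>-400)&(W[:,1]<-10)]
    t=B[(B[:,2]>6)&(B[:,2]<18)]
    print("tray",len(t),cv2.minAreaRect(t[:,:2].astype(np.float32)))
    b=B[(B[:,2]>130)]
    print("bar",len(b),b.min(0),b.max(0),np.median(b[:,2]))
    b=b[abs(b[:,2]-np.median(b[:,2]))<6]
    A=np.polyfit(b[:,1],b[:,0],1);Z=np.polyfit(b[:,1],b[:,2],1);print("x(y)",A*[1000,1],"z(y)",Z*[1000,1],b.min(0),b.max(0))
E
```

```text
scene bench z 1.065109821197341
carrier 1823 [529.8 148.9   8.2] [620.  214.3 184.5]
28 50 556 [579.9 181.6  34.9] [529.8 148.9  28. ] [620.  214.1  50. ]
((574.9762573242188, 181.45693969726562), (60.899505615234375, 88.74215698242188), 86.853515625)
50 95 81 [555.3 183.8  67.2] [548.5 176.4  50.5] [558.2 189.   91.9]
((554.1173095703125, 183.2783966064453), (8.672359466552734, 12.89692211151123), 12.761560440063477)
95 134 153 [580.9 182.4 114.1] [551.7 174.7  96.2] [590.  190.3 133.7]
((570.3790283203125, 182.9596405029297), (12.360700607299805, 38.677677154541016), 81.17909240722656)
138 190 380 [579.4 181.7 164.2] [567.2 168.9 138. ] [584.5 193.7 184.5]
((575.3678588867188, 181.26560974121094), (24.550241470336914, 16.858285903930664), 85.82589721679688)
tray 1955 ((565.7242431640625, -195.72760009765625), (137.3467254638672, 291.2121276855469), 8.60218620300293)
bar 1013 [ 543.1 -328.8  130. ] [593.2 -60.5 215.8] 207.6575379392117
x(y) [-152.4  538.5] z(y) [  0.6 209.8] [ 543.1 -328.8  202.3] [593.2 -60.5 213.7]
top bench z -0.12245136537827885
carrier 1087 [531.3 149.    8. ] 
[... 267 characters left out ...]
97412109375, 177.12896728515625), (2.656785726547241, 8.072271347045898), 63.57627868652344)
95 134 94 [565.1 178.5 112.5] [548.8 173.8  95.1] [587.1 189.4 134. ]
((567.8386840820312, 181.85292053222656), (38.1557502746582, 15.377327919006348), 1.5011396408081055)
138 190 172 [573.5 179.4 173.4] [549.8 168.7 138. ] [581.1 194.4 185.1]
((565.423828125, 181.9722900390625), (25.494123458862305, 31.551071166992188), 86.78506469726562)
tray 1574 ((590.3003540039062, -191.35728454589844), (182.84121704101562, 291.60919189453125), 7.920733451843262)
bar 961 [ 540.4 -326.4  130.6] [589.9 -60.7 214.8] 210.3993020736532
x(y) [-148.5  536.5] z(y) [ -0.1 210.5] [ 540.4 -326.4  204.9] [589.9 -60.7 214.8]
```

```bash
cat >> h.py <<'E'
from scipy.spatial.transform import Rotation as Ro
def tool():
    s=readout.state(); R=Ro.from_euler('xyz',s["ee_rot"],degrees=True).as_matrix(); return s,R
def aim(pos,yawjaw,approx=(0,0,-1)):
    """delta to get TCP at pos, tool x down, tool y along yawjaw deg (mod 180)"""
    s,R=tool(); out=[]
    for k in (0,180):
        a=np.radians(yawjaw+k); y=np.array([np.cos(a),np.sin(a),0]); x=np.array([0,0,-1.]); z=np.cross(x,y)
        T=np.column_stack([x,y,z]); out.append(Ro.from_matrix(T@R.T).as_rotvec())
    out=min(out,key=np.linalg.norm)
    print("t",round(s["time_s"],2),"pos",s["ee_pos"].round(1),"d_cm",((np.array(pos)-s["ee_pos"])/10).round(2),"rotvec",out.round(4),"F",s["force"].round(1),"w",round(s["gripper_width"],1),"q",s["qpos"].round(0))
E
python3 - <<'E'
from h import *
s,R=tool(); print(R.round(3)); aim([575.2,181.5,215],-3.2)
E
```

```text
[[-0.001  0.437  0.9  ]
 [-0.001  0.9   -0.437]
 [-1.    -0.002 -0.   ]]
t 0.1 pos [250.8 516.9 227.2] d_cm [ 32.44 -33.54  -1.22] rotvec [ 8.0000e-04 -1.5000e-03 -1.1749e+00] F [-0.3 -0.5  0.9] w 91.0 q [63. 18. 90. -0. 72. -1.]
```

```bash
python3 -m creep '[{"translation":[2.16,-2.236,0.1],"delta_rot":[0,0,-0.0783]},{"translation":[2.16,-2.236,0.1],"delta_rot":[0,0,-0.0783]},{"translation":[2.16,-2.236,0.1],"delta_rot":[0,0,-0.0783]},{"translation":[2.16,-2.236,0.1],"delta_rot":[0,0,-0.0783]},{"translation":[2.16,-2.236,0.1],"delta_rot":[0,0,-0.0783]}]' 1
python3 -m creep '[{"translation":[2.16,-2.236,0],"delta_rot":[0,0,-0.0783]},{"translation":[2.16,-2.236,0],"delta_rot":[0,0,-0.0783]},{"translation":[2.16,-2.236,0],"delta_rot":[0,0,-0.0783]},{"translation":[2.16,-2.236,0],"delta_rot":[0,0,-0.0783]},{"translation":[2.16,-2.236,0],"delta_rot":[0,0,-0.0783]}]'
python3 -m creep '[{"translation":[2.16,-2.236,0],"delta_rot":[0,0,-0.0783]},{"translation":[2.16,-2.236,0],"delta_rot":[0,0,-0.0783]},{"translation":[2.16,-2.236,0],"delta_rot":[0,0,-0.0783]},{"translation":[2.16,-2.236,0],"delta_rot":[0,0,-0.0783]},{"translation":[2.16,-2.236,0],"delta_rot":[0,0,-0.0783]}]'
python3 -m creep '[{"translation":[0,0,0],"delta_rot":[0,0,0]},{"translation":[0,0,0],"delta_rot":[0,0,0]},{"translation":[0,0,0],"delta_rot":[0,0,0]}]'
python3 - <<'E'
from h import *
aim([575.2,181.5,157],-3.2)
c=optics.camera_params("wrist"); p,d=optics.grab_frame("wrist"); cv2.imwrite("pics/w1.png",p[:,:,::-1])
W=cloud(d,c).reshape(-1,3); W=W[~np.isnan(W[:,0])]
q=W[(abs(W[:,0]-575)<35)&(abs(W[:,1]-181)<35)&(W[:,2]>150)&(W[:,2]<200)]
print(len(q)); 
if len(q)>5: print(q.min(0),q.max(0),cv2.minAreaRect(q[:,:2].astype(np.float32)))
E
```

```text
time_s: 0.52
ee_pos: [359.6, 404.2, 232.6]
ee_rot: [-78.2, 90.0, -126.7]
force: [0.9, 0.7, 0.1]
gripper_width: 91.2
time_s: 0.93
ee_pos: [467.7, 292.3, 232.6]
ee_rot: [-79.6, 90.0, -150.5]
force: [-0.2, 0.8, -0.4]
gripper_width: 91.4
time_s: 1.35
ee_pos: [575.7, 180.6, 232.5]
ee_rot: [-72.5, 89.9, -165.9]
force: [0.2, 0.0, 0.5]
gripper_width: 91.3
time_s: 1.6
ee_pos: [574.4, 182.1, 232.4]
ee_rot: [-91.1, 89.9, 175.7]
force: [-0.7, 0.3, -0.1]
gripper_width: 91.1
t 1.6 pos [574.4 182.1 232.4] d_cm [ 0.08 -0.06 -7.54] rotvec [-0.0001 -0.0016 -0.0007] F [-0.7  0.3 -0.1] w 91.1 q [16. 21. 85.  0. 74. 20.]
911
[566.62327046 169.75816994 150.16535047] [581.23857184 193.58223204 182.97076801] ((573.6513061523438, 181.91734313964844), (23.489120483398438, 13.902700424194336), 85.46676635742188)
```

View pics/w1.png

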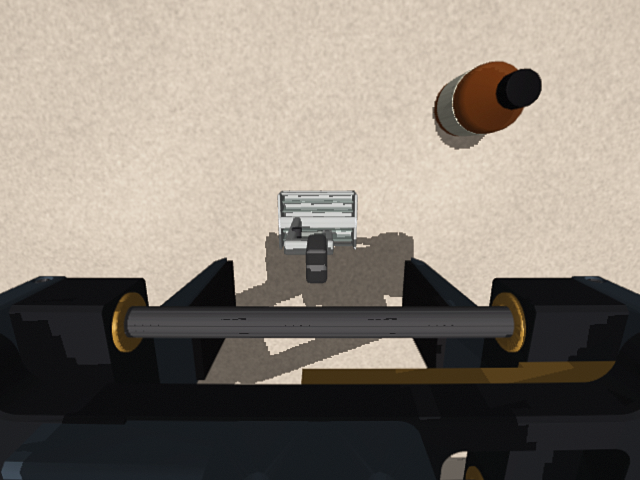

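The wrist view puts the grip block at (317,258), centred between the fingers at (573.7, 181.9), in agreement with the other cameras. Descend and grip.

```bash
python3 -m creep '[{"translation":[0,0,-2],"delta_rot":[0,0,-0.005]},{"translation":[0,0,-2],"delta_rot":[0,0,-0.005]},{"translation":[0,0,-2],"delta_rot":[0,0,0]},{"translation":[0,0,-1],"delta_rot":[0,0,0]},{"translation":[0,0,-0.5],"delta_rot":[0,0,0]}]'
python3 -m creep '[{"translation":[0,0,0],"delta_rot":[0,0,0]},{"translation":[0,0,0],"delta_rot":[0,0,0]},{"translation":[0,0,0],"delta_rot":[0,0,0]},{"translation":[0,0,0],"delta_rot":[0,0,0]},{"translation":[0,0,0],"delta_rot":[0,0,0]}]' -1 35
python3 -m creep '[{"translation":[0,0,0],"delta_rot":[0,0,0]},{"translation":[0,0,0],"delta_rot":[0,0,0]},{"translation":[0,0,0],"delta_rot":[0,0,0]},{"translation":[0,0,0],"delta_rot":[0,0,0]},{"translation":[0,0,0],"delta_rot":[0,0,0]}]'
python3 -m creep '[{"translation":[0,0,0],"delta_rot":[0,0,0]},{"translation":[0,0,0],"delta_rot":[0,0,0]},{"translation":[0,0,0],"delta_rot":[0,0,0]},{"translation":[0,0,0],"delta_rot":[0,0,0]},{"translation":[0,0,0],"delta_rot":[0,0,0]}]'
python3 - <<'E'
from h import *
aim([574.5,181.5,157],-3.2)
E
```

```text
time_s: 2.07
ee_pos: [573.4, 182.6, 156.4]
ee_rot: [-72.1, 89.8, -165.7]
force: [-0.9, -0.4, 1.0]
gripper_width: 91.5
time_s: 2.48
ee_pos: [575.5, 182.1, 158.9]
ee_rot: [109.5, 89.9, 15.8]
force: [0.2, 0.2, 0.3]
gripper_width: 60.9
time_s: 2.9
ee_pos: [575.0, 181.9, 158.0]
ee_rot: [99.6, 90.0, 5.8]
force: [-0.8, -0.3, -0.3]
gripper_width: 27.3
time_s: 3.32
ee_pos: [574.8, 181.8, 157.6]
ee_rot: [-64.6, 90.0, -158.4]
force: [-0.7, -0.0, -2.1]
gripper_width: 14.0
t 3.32 pos [574.8 181.8 157.6] d_cm [-0.03 -0.03 -0.06] rotvec [ 0.0003 -0.0007  0.0097] F [-0.7 -0.  -2.1] w 14.0 q [16. 24. 92. -0. 64. 20.]
```

```bash
python3 -m creep '[{"translation":[0,0,0],"delta_rot":[0,0,0]},{"translation":[0,0,0.3],"delta_rot":[0,0,0]},{"translation":[0,0,1],"delta_rot":[0,0,0]},{"translation":[0,0,2],"delta_rot":[0,0,0]},{"translation":[0,0,2.5],"delta_rot":[0,0,0]}]'
python3 -m creep '[{"translation":[0,0,2.5],"delta_rot":[0,0,0]},{"translation":[0,0,2.5],"delta_rot":[0,0,0]},{"translation":[0,0,2],"delta_rot":[0,0,0]},{"translation":[0,0,1.2],"delta_rot":[0,0,0]},{"translation":[0,0,0.5],"delta_rot":[0,0,0]}]'
python3 -m creep '[{"translation":[-1,-1,0],"delta_rot":[0,0,0.02]},{"translation":[-2,-1.5,0],"delta_rot":[0,0,0.02]},{"translation":[-2,-2,0],"delta_rot":[0,0,0.02]},{"translation":[-2,-2,0],"delta_rot":[0,0,0.02]},{"translation":[-2,-2.5,0],"delta_rot":[0,0,0.02]}]'
python3 -m creep '[{"translation":[-1,-2.5,0],"delta_rot":[0,0,0.02]},{"translation":[-0.8,-2.5,0],"delta_rot":[0,0,0.02]},{"translation":[-0.3,-2.5,0],"delta_rot":[0,0,0.02]},{"translation":[0,-2.5,0],"delta_rot":[0,0,0.02]},{"translation":[0,-2.5,0],"delta_rot":[0,0,0.02]}]'
python3 - <<'E'
from h import *
aim([466,-206,298],8.6)
p,d=optics.grab_frame("scene"); cv2.imwrite("pics/s2.png",p[:,:,::-1])
E
```

```text
time_s: 3.73
ee_pos: [574.1, 181.6, 215.7]
ee_rot: [-68.8, 89.8, -162.6]
force: [-0.1, 0.5, -2.2]
gripper_width: 13.9
time_s: 4.15
ee_pos: [575.9, 182.2, 306.5]
ee_rot: [109.9, 89.7, 16.1]
force: [0.6, -0.3, -2.6]
gripper_width: 13.7
time_s: 4.57
ee_pos: [483.7, 91.7, 302.5]
ee_rot: [-106.2, 89.9, 166.0]
force: [0.7, -0.2, -2.4]
gripper_width: 14.1
time_s: 4.98
ee_pos: [463.2, -34.1, 303.1]
ee_rot: [101.9, 90.0, 19.7]
force: [0.8, -0.6, -2.6]
gripper_width: 13.9
t 4.98 pos [463.2 -34.1 303.1] d_cm [  0.28 -17.19  -0.51] rotvec [-0.      0.0001  0.0144] F [ 0.8 -0.6 -2.6] w 13.9 q [ -6.   6.  95.   0.  79. -13.]
```

View pics/s2.png

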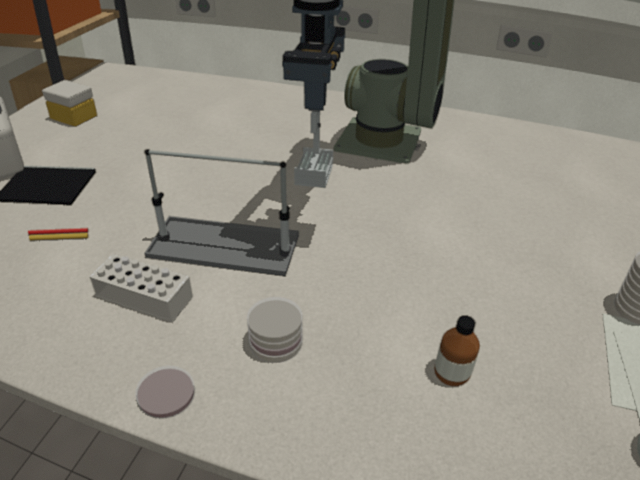

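The carrier is held upright at (315,160) and is clear of the stand. Continue to the point in front of the bar.

```bash
python3 -m creep '[{"translation":[0,-2.5,0],"delta_rot":[0,0,0.0144]},{"translation":[0,-2.5,0],"delta_rot":[0,0,0]},{"translation":[0,-2.5,0],"delta_rot":[0,0,0]},{"translation":[0,-2.5,0],"delta_rot":[0,0,0]},{"translation":[0,-2.5,0],"delta_rot":[0,0,0]}]'
python3 -m creep '[{"translation":[0.1,-2.2,0],"delta_rot":[0,0,0]},{"translation":[0.1,-1.7,0],"delta_rot":[0,0,0]},{"translation":[0.1,-0.8,0],"delta_rot":[0,0,0]},{"translation":[0,0,0],"delta_rot":[0,0,0]},{"translation":[0,0,0],"delta_rot":[0,0,0]}]'
python3 -m creep '[{"translation":[0,0,0],"delta_rot":[0,0,0]},{"translation":[0,0,0],"delta_rot":[0,0,0]},{"translation":[0,0,0],"delta_rot":[0,0,0]}]'
python3 - <<'E'
from h import *
np.set_printoptions(precision=1,suppress=True)
aim([487,-206,298],8.6)
for n in("scene","top","wrist"):
    c=optics.camera_params(n);p,d=optics.grab_frame(n); cv2.imwrite(f"pics/{n}3.png",p[:,:,::-1])
    np.savez(n+"3.npz",p=p,d=d)
    W=cloud(d,c).reshape(-1,3)
    W=W[~np.isnan(W[:,0])]
    q=W[(W[:,0]<525)&(W[:,0]>400)&(abs(W[:,1]+206)<60)&(W[:,2]>100)&(W[:,2]<300)]
    print(n,len(q),q.min(0),q.max(0))
    for a,b in((125,182),(190,232),(235,275)):
        r=q[(q[:,2]>a)&(q[:,2]<b)]
        if len(r)>5: print(a,b,len(r),r.min(0),r.max(0),cv2.minAreaRect(r[:,:2].astype(np.float32)))
    B=W[(W[:,0]>535)&(W[:,0]<620)&(W[:,1]>-340)&(W[:,1]<-40)&(W[:,2]>190)&(W[:,2]<225)]
    if len(B)>50:
        m=(B[:,1]>-305)&(B[:,1]<-85); b=B[m]
        A=np.polyfit(b[:,1],b[:,0],1); print("bar",len(b),"yaw",-np.degrees(np.arctan(A[0])),"x@-194.5",np.polyval(A,-194.5),"z pct",np.percentile(b[:,2],[2,10,50,90,98]),"ends",B[:,1].min(),B[:,1].max(),B[:,2].max())
E
```

```text
time_s: 5.45
ee_pos: [463.6, -159.0, 302.9]
ee_rot: [-139.0, 90.0, 139.6]
force: [-0.6, 0.4, -4.1]
gripper_width: 13.9
time_s: 5.87
ee_pos: [466.9, -204.5, 302.7]
ee_rot: [-163.0, 89.9, 115.5]
force: [-0.5, 0.1, -3.3]
gripper_width: 13.7
time_s: 6.12
ee_pos: [467.1, -204.1, 303.1]
ee_rot: [128.6, 90.0, 47.2]
force: [0.3, 0.6, -2.5]
gripper_width: 13.9
t 6.12 pos [ 467.1 -204.1  303.1] d_cm [ 2.  -0.2 -0.5] rotvec [-0.  0. -0.] F [ 0.3  0.6 -2.5] w 13.9 q [-25.  10.  90.   0.  80. -34.]
scene 1517 [ 421.9 -239.6  144.5] [ 517.7 -167.6  300. ]
125 182 910 [ 421.9 -239.6  144.5] [ 517.7 -167.6  182. ] ((469.7813720703125, -204.27137756347656), (89.34564208984375, 62.27030563354492), 8.580567359924316)
190 232 125 [ 443.  -215.1  190.6] [ 454.5 -200.8  231.3] ((449.8447265625, -207.22523498535156), (9.936654090881348, 13.014382362365723), 21.125001907348633)
235 275 202 [ 442.6 -210.7  235.7] [ 485.3 -197.   274.9] ((463.91064453125, -204.7166748046875), (42.52926254272461, 13.624777793884277), 3.0766584873199463)
bar 512 yaw 8.683498737853544 x@-194.5 567.9992626108699 z pct [204.5 206.
[... 766 characters left out ...]
994996
wrist 7027 [ 422.4 -240.6  146.4] [ 513.7 -168.9  300. ]
125 182 4948 [ 422.4 -240.6  146.4] [ 513.7 -168.9  182. ] ((468.2193298339844, -204.7548370361328), (84.18447875976562, 60.1726188659668), 8.62502384185791)
190 232 166 [ 442.1 -210.8  190.2] [ 450.9 -201.8  231.7] ((448.0129089355469, -205.18692016601562), (5.759565830230713, 11.33804702758789), 54.11463928222656)
235 275 631 [ 441.8 -210.2  235.3] [ 479.5 -197.   274.7] ((460.9164123535156, -204.35374450683594), (38.200260162353516, 11.605509757995605), 4.871768951416016)
bar 2067 yaw 8.95275346517518 x@-194.5 564.1443440606032 z pct [206.7 208.3 210.5 211.7 212.3] ends -222.3031361604022 -61.319828907858565 214.6347005932865
```

View pics/wrist3.png

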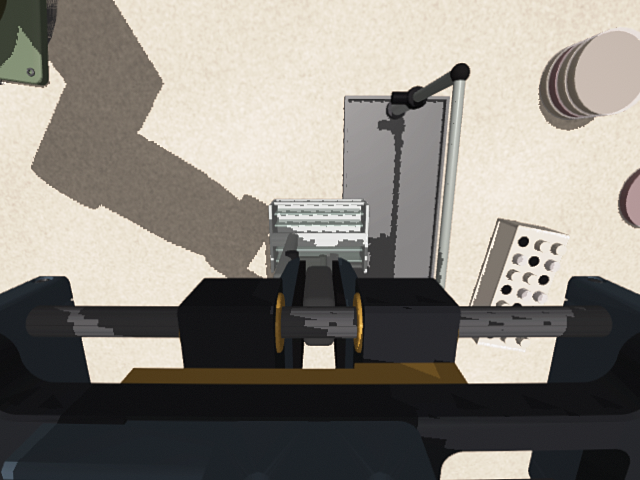

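View pics/scene3.png

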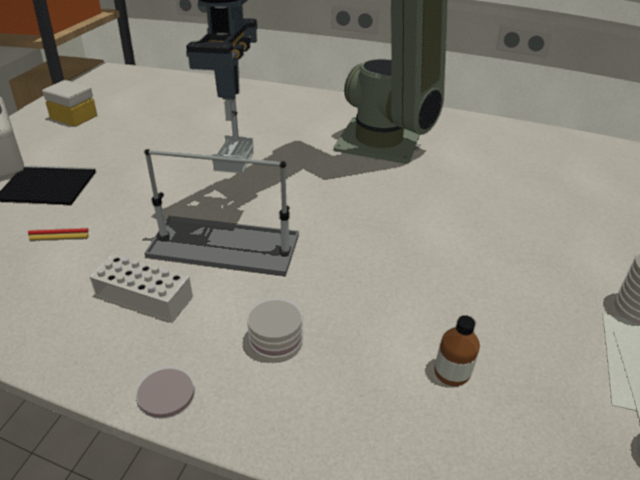

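Carrier yaw is 8.6°, matching the bar, and its centre equals the TCP in xy. Its base is at about z 145.5. The bar axis is at about x 565.4 (at y −194.5), z ≈ 208. Moving 98.5 mm along stand +x brings the bar in at carrier z ≈ 62, in the open gap.

```bash
python3 -m creep '[{"translation":[0.8,0.12,0],"delta_rot":[0,0,0]},{"translation":[1.5,0.23,0],"delta_rot":[0,0,0]},{"translation":[1.5,0.23,0],"delta_rot":[0,0,0]},{"translation":[1.5,0.23,0],"delta_rot":[0,0,0]},{"translation":[1.2,0.18,0],"delta_rot":[0,0,0]}]'
python3 -m creep '[{"translation":[1,0.15,0],"delta_rot":[0,0,0]},{"translation":[1,0.15,0],"delta_rot":[0,0,0]},{"translation":[0.7,0.11,0],"delta_rot":[0,0,0]},{"translation":[0.4,0.06,0],"delta_rot":[0,0,0]},{"translation":[0.14,0.01,0],"delta_rot":[0,0,0]}]'
python3 -m creep '[{"translation":[0,0,0],"delta_rot":[0,0,0]},{"translation":[0,0,0],"delta_rot":[0,0,0]},{"translation":[0,0,0],"delta_rot":[0,0,0]}]'
cat > look.py <<'E'
from h import *
import sys
np.set_printoptions(precision=1,suppress=True)
t=sys.argv[1]
b0=np.array([565.4,-194.5]); ex=np.array([.9888,.1495]); ey=np.array([-.1495,.9888])
s,R=tool(); e=s["ee_pos"]; print("t",s["time_s"],"ee",e,"standxy",(e[:2]-b0)@ex,(e[:2]-b0)@ey,"F",s["force"],"w",s["gripper_width"])
aim([e[0],e[1],e[2]],8.6)
for n in("scene","top","wrist"):
    c=optics.camera_params(n);p,d=optics.grab_frame(n); cv2.imwrite(f"pics/{n}{t}.png",p[:,:,::-1]); np.savez(f"{n}{t}.npz",p=p,d=d)
    if n!="wrist":
        u=proj([[e[0],e[1],e[2]-60]],c)[0].astype(int); x0=np.clip(u[0]-60,0,520);y0=np.clip(u[1]-50,0,380)
        cv2.imwrite(f"pics/{n}{t}z.png",cv2.resize(p[y0:y0+100,x0:x0+120,::-1],None,fx=6,fy=6,interpolation=cv2.INTER_CUBIC))
    W=cloud(d,c).reshape(-1,3); W=W[~np.isnan(W[:,0])]
    L=np.column_stack([(W[:,:2]-b0)@ex,(W[:,:2]-b0)@ey,W[:,2]-(e[2]-157.6)])
    W=W[:];yc=(e[:2]-b0)@ey
    B=L[(abs(L[:,0])<15)&(abs(L[:,1])<110)&(abs(L[:,1]-yc)>40)&(abs(W[:,2]-208)<9)]
    if len(B): print(n,"bar n",len(B),"x",np.percentile(B[:,0],[2,50,98]),"worldz",np.percentile(B[:,2],[2,50,98])+e[2]-157.6)
    H=L[(abs(L[:,0])<60)&(abs(L[:,1]-yc)<10)&(L[:,2]>101)&(L[:,2]<124)]
    if len(H): print("  hook n",len(H),H.min(0),H.max(0))
    H=L[(abs(L[:,0])<60)&(abs(L[:,1]-yc)<40)&(L[:,2]>20)&(L[:,2]<42)]
    if len(H): print("  frame n",len(H),H.min(0),H.max(0))
E
python3 look.py 4
```

```text
time_s: 6.68
ee_pos: [533.7, -194.8, 302.8]
ee_rot: [92.9, 90.0, 11.5]
force: [0.6, -1.2, -2.9]
gripper_width: 13.8
time_s: 7.1
ee_pos: [565.0, -190.3, 302.8]
ee_rot: [-126.1, 90.0, 152.5]
force: [1.4, -0.0, -3.0]
gripper_width: 13.9
time_s: 7.35
ee_pos: [564.0, -190.5, 303.2]
ee_rot: [-31.4, 90.0, -112.9]
force: [-0.2, 0.1, -3.0]
gripper_width: 13.9
t 7.35 ee [ 564.  -190.5  303.2] standxy -0.8153679623958351 4.168777788856741 F [-0.2  0.1 -3. ] w 13.91113962606842
t 7.35 pos [ 564.  -190.5  303.2] d_cm [0. 0. 0.] rotvec [ 0. -0.  0.] F [-0.2  0.1 -3. ] w 13.9 q [-20.  18.  79.  -0.  83. -28.]
scene bar n 318 x [-2.1  2.6  5.4] worldz [205.6 210.4 213.7]
  hook n 177 [-23.8  -3.3 101. ] [ 16.5  11.4 123.6]
  frame n 820 [-41.7 -27.7  20. ] [46.  34.8 41.8]
top bar n 210 x [-3.8  0.1  3.8] worldz [206.7 210.4 213.9]
  hook n 15 [-19.1   6.8 101. ] [  3.4  13.  103.6]
  frame n 672 [-42.8 -16.   20. ] [42.6 34.7 40.7]
wrist bar n 1256 x [-4.4 -0.7  2.9] worldz [207.9 210.5 212.3]
  hook n 283 [-25.5   2.  101. ] [ 12.5  11.7 123.9]
  frame n 2861 [-42.  -26.7  20. ] [42.4 33.6 42. ]
```

```bash
ls pics
```

```text
s2.png
scene0.png
scene3.png
scene4.png
scene4z.png
top0.png
top3.png
top4.png
top4z.png
w1.png
wrist3.png
wrist4.png
```

View pics/scene4z.png

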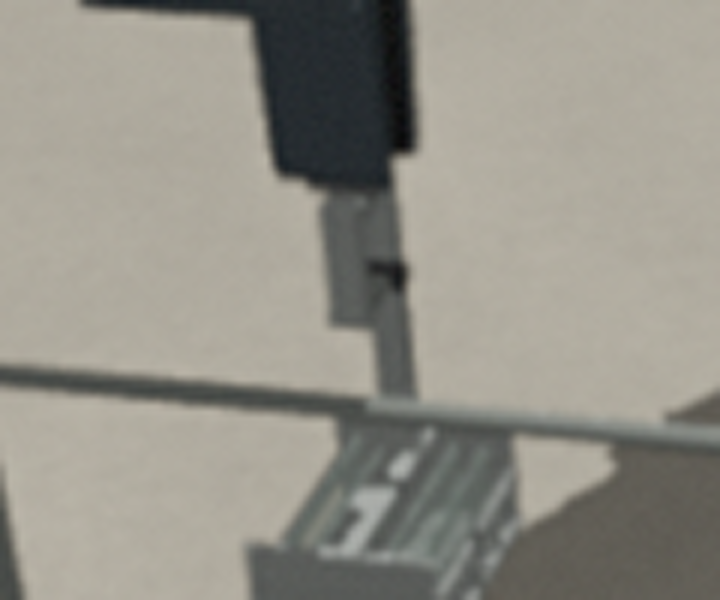

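View pics/wrist4.png

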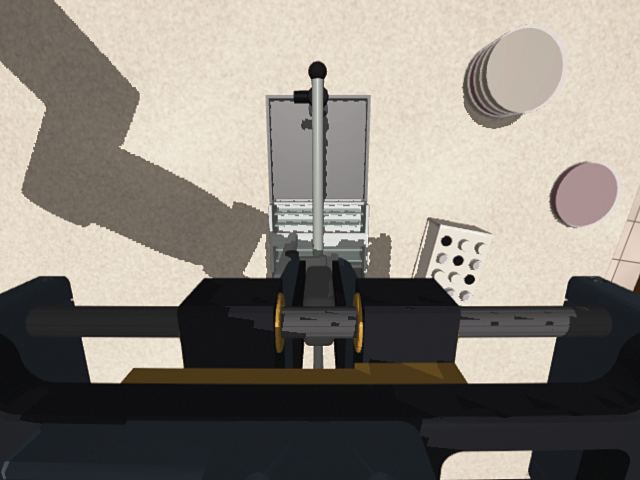

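The scene view shows the bar crossing between the hook's nose (about (350,320) in the crop) and the frame. The wrist view shows the bar at u≈318, centred over the frame (266–370). Bar offset in the carrier is −0.4 ± 0.6 mm, within tolerance. Lower to just short of contact.

```bash
python3 -m creep '[{"translation":[0,0,-0.5],"delta_rot":[0,0,0]},{"translation":[0,0,-0.8],"delta_rot":[0,0,0]},{"translation":[0,0,-0.6],"delta_rot":[0,0,0]},{"translation":[0,0,-0.3],"delta_rot":[0,0,0]},{"translation":[0,0,-0.2],"delta_rot":[0,0,0]}]'
python3 -m creep '[{"translation":[0,0,-0.2],"delta_rot":[0,0,0]},{"translation":[0,0,-0.1],"delta_rot":[0,0,0]},{"translation":[0,0,0],"delta_rot":[0,0,0]},{"translation":[0,0,0],"delta_rot":[0,0,0]}]'
python3 -m creep '[{"translation":[0,0,-0.1],"delta_rot":[0,0,0]},{"translation":[0,0,-0.1],"delta_rot":[0,0,0]},{"translation":[0,0,-0.1],"delta_rot":[0,0,0]},{"translation":[0,0,0],"delta_rot":[0,0,0]}]'
python3 -m creep '[{"translation":[0,0,-0.1],"delta_rot":[0,0,0]},{"translation":[0,0,-0.1],"delta_rot":[0,0,0]},{"translation":[0,0,-0.1],"delta_rot":[0,0,0]},{"translation":[0,0,0],"delta_rot":[0,0,0]}]'
```

```text
time_s: 7.92
ee_pos: [564.0, -190.2, 277.8]
ee_rot: [-119.2, 89.9, 159.3]
force: [0.3, 0.7, -2.4]
gripper_width: 14.2
time_s: 8.25
ee_pos: [564.6, -190.4, 276.1]
ee_rot: [66.8, 90.0, -14.7]
force: [-0.2, 0.5, -1.7]
gripper_width: 13.8
time_s: 8.58
ee_pos: [564.3, -190.3, 272.7]
ee_rot: [-127.6, 90.0, 150.9]
force: [0.0, -0.6, -2.8]
gripper_width: 13.9
time_s: 8.92
ee_pos: [564.4, -190.4, 270.0]
ee_rot: [52.2, 90.0, -29.3]
force: [-0.2, -0.9, -0.7]
gripper_width: 13.9
```

```bash
for i in 1; do python3 -m creep '[{"translation":[0,0,-0.1],"delta_rot":[0,0,0]},{"translation":[0,0,-0.1],"delta_rot":[0,0,0]},{"translation":[0,0,-0.1],"delta_rot":[0,0,0]},{"translation":[0,0,0],"delta_rot":[0,0,0]}]'; done
python3 -m creep '[{"translation":[0,0,-0.1],"delta_rot":[0,0,0]},{"translation":[0,0,-0.1],"delta_rot":[0,0,0]},{"translation":[0,0,0],"delta_rot":[0,0,0]},{"translation":[0,0,0],"delta_rot":[0,0,0]}]'
```

```text
time_s: 9.25
ee_pos: [564.6, -190.4, 267.1]
ee_rot: [74.5, 90.0, -7.0]
force: [1.0, 1.1, 1.0]
gripper_width: 13.6
time_s: 9.58
ee_pos: [564.9, -190.4, 265.3]
ee_rot: [77.8, 89.9, -3.7]
force: [0.5, 0.3, 1.8]
gripper_width: 13.6
```

```bash
python3 -m creep '[{"translation":[0,0,-0.1],"delta_rot":[0,0,0]},{"translation":[0,0,-0.1],"delta_rot":[0,0,0]},{"translation":[0,0,-0.1],"delta_rot":[0,0,0]},{"translation":[0,0,0],"delta_rot":[0,0,0]}]'
python3 -m creep '[{"translation":[0,0,-0.1],"delta_rot":[0,0,0]},{"translation":[0,0,-0.1],"delta_rot":[0,0,0]},{"translation":[0,0,-0.1],"delta_rot":[0,0,0]},{"translation":[0,0,0],"delta_rot":[0,0,0]}]'
```

```text
time_s: 9.92
ee_pos: [564.5, -190.6, 262.1]
ee_rot: [19.8, 90.0, -61.7]
force: [0.6, 0.1, 4.1]
gripper_width: 13.5
time_s: 10.25
ee_pos: [564.1, -190.6, 258.8]
ee_rot: [-66.3, 90.0, -147.8]
force: [0.4, -0.7, 3.7]
gripper_width: 14.1
```

```bash
python3 -m creep '[{"translation":[0,0,-0.1],"delta_rot":[0,0,0]},{"translation":[0,0,-0.1],"delta_rot":[0,0,0]},{"translation":[0,0,-0.1],"delta_rot":[0,0,0]},{"translation":[0,0,0],"delta_rot":[0,0,0]}]'
python3 -m creep '[{"translation":[0,0,-0.1],"delta_rot":[0,0,0]},{"translation":[0,0,-0.1],"delta_rot":[0,0,0]},{"translation":[0,0,-0.05],"delta_rot":[0,0,0]},{"translation":[0,0,0],"delta_rot":[0,0,0]}]'
```

```text
time_s: 10.58
ee_pos: [564.6, -190.5, 256.3]
ee_rot: [53.9, 90.0, -27.6]
force: [-0.1, -0.4, 5.8]
gripper_width: 13.8
time_s: 10.92
ee_pos: [563.8, -190.6, 253.6]
ee_rot: [-78.7, 89.9, -160.2]
force: [-2.4, -0.5, 4.5]
gripper_width: 13.8
```

Now 1–2 mm at a time.

```bash
python3 -m creep '[{"translation":[0,0,-0.1],"delta_rot":[0,0,0]},{"translation":[0,0,-0.05],"delta_rot":[0,0,0]},{"translation":[0,0,0],"delta_rot":[0,0,0]}]'
python3 -m creep '[{"translation":[0,0,-0.1],"delta_rot":[0,0,0]},{"translation":[0,0,-0.05],"delta_rot":[0,0,0]},{"translation":[0,0,0],"delta_rot":[0,0,0]}]'
python3 -m creep '[{"translation":[0,0,-0.1],"delta_rot":[0,0,0]},{"translation":[0,0,-0.05],"delta_rot":[0,0,0]},{"translation":[0,0,0],"delta_rot":[0,0,0]}]'
```

```text
time_s: 11.17
ee_pos: [562.6, -190.4, 250.6]
ee_rot: [-103.4, 89.7, 175.1]
force: [-5.4, -1.7, 0.6]
gripper_width: 14.0
time_s: 11.42
ee_pos: [562.5, -190.3, 248.8]
ee_rot: [-106.8, 89.7, 171.7]
force: [-5.1, -1.0, 0.6]
gripper_width: 14.0
time_s: 11.67
ee_pos: [564.8, -190.0, 247.6]
ee_rot: [177.1, 89.9, 95.6]
force: [-0.2, 0.6, -3.0]
gripper_width: 13.8
```

The force fell to the weight alone, so the gate has flicked shut with the bar at carrier z ≈ 118. Continue gently until the arch lands.

```bash
python3 -m creep '[{"translation":[0,0,-0.1],"delta_rot":[0,0,0]},{"translation":[0,0,-0.05],"delta_rot":[0,0,0]},{"translation":[0,0,0],"delta_rot":[0,0,0]}]'
python3 -m creep '[{"translation":[0,0,-0.1],"delta_rot":[0,0,0]},{"translation":[0,0,0],"delta_rot":[0,0,0]},{"translation":[0,0,0],"delta_rot":[0,0,0]}]'
```

```text
time_s: 11.92
ee_pos: [564.7, -190.2, 247.0]
ee_rot: [156.8, 90.0, 75.3]
force: [0.0, 0.3, -3.4]
gripper_width: 14.0
time_s: 12.17
ee_pos: [564.5, -190.4, 246.4]
ee_rot: [100.3, 90.0, 18.8]
force: [0.6, 0.1, -2.2]
gripper_width: 13.7
```

```bash
python3 -m creep '[{"translation":[0,0,-0.1],"delta_rot":[0,0,0]},{"translation":[0,0,0],"delta_rot":[0,0,0]},{"translation":[0,0,0],"delta_rot":[0,0,0]}]'
python3 -m creep '[{"translation":[0,0,-0.05],"delta_rot":[0,0,0]},{"translation":[0,0,0],"delta_rot":[0,0,0]},{"translation":[0,0,0],"delta_rot":[0,0,0]}]'
```

```text
time_s: 12.42
ee_pos: [564.4, -190.4, 245.4]
ee_rot: [123.8, 90.0, 42.3]
force: [0.5, 0.2, -3.7]
gripper_width: 13.7
time_s: 12.67
ee_pos: [564.4, -190.4, 244.9]
ee_rot: [167.0, 90.0, 85.5]
force: [1.5, -0.5, -3.1]
gripper_width: 13.8
```

```bash
python3 -m creep '[{"translation":[0,0,-0.05],"delta_rot":[0,0,0]},{"translation":[0,0,-0.02],"delta_rot":[0,0,0]},{"translation":[0,0,0],"delta_rot":[0,0,0]}]'
python3 -m creep '[{"translation":[0,0,-0.05],"delta_rot":[0,0,0]},{"translation":[0,0,0],"delta_rot":[0,0,0]},{"translation":[0,0,0],"delta_rot":[0,0,0]}]'
```

```text
time_s: 12.92
ee_pos: [564.4, -190.4, 244.2]
ee_rot: [-116.1, 90.0, 162.4]
force: [-0.2, -0.2, -2.1]
gripper_width: 13.7
time_s: 13.17
ee_pos: [564.4, -190.3, 243.7]
ee_rot: [169.2, 90.0, 87.8]
force: [0.2, -0.1, -2.5]
gripper_width: 13.8
```

```bash
python3 -m creep '[{"translation":[0,0,-0.05],"delta_rot":[0,0,0]},{"translation":[0,0,0],"delta_rot":[0,0,0]},{"translation":[0,0,0],"delta_rot":[0,0,0]}]'
python3 -m creep '[{"translation":[0,0,-0.05],"delta_rot":[0,0,0]},{"translation":[0,0,0],"delta_rot":[0,0,0]},{"translation":[0,0,0],"delta_rot":[0,0,0]}]'
```

```text
time_s: 13.42
ee_pos: [564.4, -190.4, 243.2]
ee_rot: [127.8, 90.0, 46.3]
force: [-0.8, 0.2, -2.6]
gripper_width: 13.7
time_s: 13.67
ee_pos: [564.5, -190.4, 242.9]
ee_rot: [73.1, 90.0, -8.4]
force: [-0.3, 0.2, -2.8]
gripper_width: 14.1
```

```bash
python3 -m creep '[{"translation":[0,0,-0.05],"delta_rot":[0,0,0]},{"translation":[0,0,0],"delta_rot":[0,0,0]},{"translation":[0,0,0],"delta_rot":[0,0,0]}]'
python3 -m creep '[{"translation":[0,0,-0.05],"delta_rot":[0,0,0]},{"translation":[0,0,0],"delta_rot":[0,0,0]},{"translation":[0,0,0],"delta_rot":[0,0,0]}]'
python3 look.py 5
```

```text
time_s: 13.92
ee_pos: [564.5, -190.4, 242.7]
ee_rot: [64.4, 90.0, -17.0]
force: [-0.6, -0.2, -0.6]
gripper_width: 13.5
time_s: 14.17
ee_pos: [564.5, -190.4, 242.4]
ee_rot: [64.3, 89.9, -17.2]
force: [-1.5, 0.5, 2.2]
gripper_width: 13.6
t 14.1667 ee [ 564.5 -190.4  242.4] standxy -0.2512564057487501 4.158393482529322 F [-1.5  0.5  2.2] w 13.627445350039274
t 14.17 pos [ 564.5 -190.4  242.4] d_cm [0. 0. 0.] rotvec [0. 0. 0.] F [-1.5  0.5  2.2] w 13.6 q [-20.  20.  85.   0.  75. -28.]
scene bar n 325 x [-2.2  2.5  5.7] worldz [205.  210.1 213.5]
  hook n 125 [-22.6  -3.4 101.2] [ 18.2  13.7 123.9]
  frame n 842 [-42.2 -27.4  20. ] [47.3 34.8 41. ]
top bar n 209 x [-3.9 -0.   3.8] worldz [206.9 210.1 213.2]
  hook n 2 [-17.2  12.3 103.2] [ -3.3  13.4 123.1]
  frame n 509 [-40.2 -25.7  20. ] [43.2 34.6 41.7]
wrist bar n 2129 x [-4.3 -0.5  3.3] worldz [207.4 210.1 211.8]
  hook n 279 [-25.1   2.  101.1] [ 12.9  14.2 124. ]
  frame n 2746 [-41.3 -26.6  20. ] [43.  33.6 42. ]
```

View pics/scene5z.png

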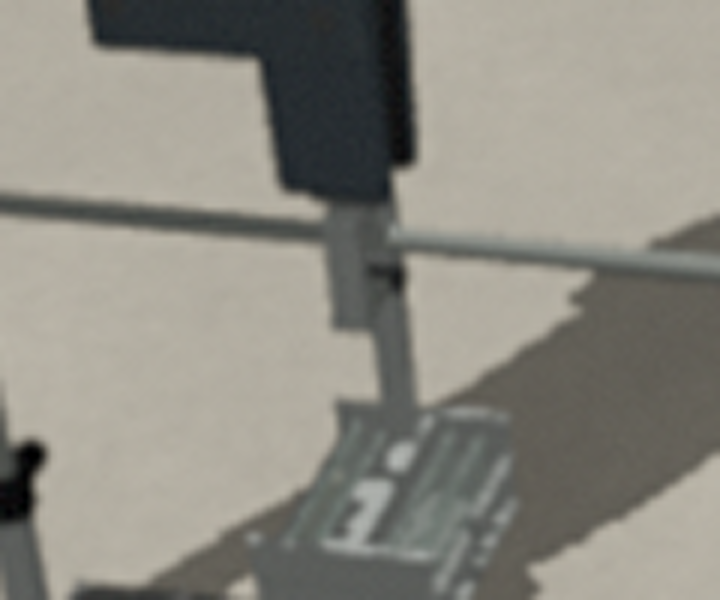

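The scene crop shows the bar at the arch of the hook, just below the grip (row ~235). The gate stub is at (385,275), as it was before entry, so it is shut, and the arch contact is about 5 N. One small confirming push, then ease off.

```bash
python3 -m creep '[{"translation":[0,0,-0.05],"delta_rot":[0,0,0]},{"translation":[0,0,0],"delta_rot":[0,0,0]},{"translation":[0,0,0],"delta_rot":[0,0,0]}]'
python3 -m creep '[{"translation":[0,0,0.06],"delta_rot":[0,0,0]},{"translation":[0,0,0],"delta_rot":[0,0,0]},{"translation":[0,0,0],"delta_rot":[0,0,0]},{"translation":[0,0,0],"delta_rot":[0,0,0]}]'
```

```text
time_s: 14.57
ee_pos: [564.6, -190.4, 242.1]
ee_rot: [64.9, 89.9, -16.6]
force: [-1.8, 0.9, 5.7]
gripper_width: 13.8
time_s: 14.9
ee_pos: [564.6, -190.4, 242.2]
ee_rot: [64.6, 90.0, -16.8]
force: [-1.6, -0.3, 4.6]
gripper_width: 13.6
```

```bash
python3 -m creep '[{"translation":[-0.03,0,0.08],"delta_rot":[0,0,0]},{"translation":[0,0,0],"delta_rot":[0,0,0]},{"translation":[0,0,0],"delta_rot":[0,0,0]},{"translation":[0,0,0],"delta_rot":[0,0,0]},{"translation":[0,0,0],"delta_rot":[0,0,0]}]'
python3 -m creep '[{"translation":[0,0,0],"delta_rot":[0,0,0]},{"translation":[0,0,0],"delta_rot":[0,0,0]},{"translation":[0,0,0],"delta_rot":[0,0,0]}]'
```

```text
time_s: 15.32
ee_pos: [564.4, -190.4, 242.5]
ee_rot: [82.2, 90.0, 0.7]
force: [0.1, 0.3, 1.7]
gripper_width: 13.8
time_s: 15.57
ee_pos: [564.4, -190.4, 242.6]
ee_rot: [81.3, 90.0, -0.2]
force: [2.6, 0.6, 0.1]
gripper_width: 13.9
```

Near neutral and still in contact. Release.

```bash
python3 -m creep '[{"translation":[0,0,0],"delta_rot":[0,0,0]},{"translation":[0,0,0],"delta_rot":[0,0,0]},{"translation":[0,0,0],"delta_rot":[0,0,0]},{"translation":[0,0,0],"delta_rot":[0,0,0]},{"translation":[0,0,0],"delta_rot":[0,0,0]}]' 1
python3 -m creep '[{"translation":[0,0,0],"delta_rot":[0,0,0]},{"translation":[0,0,0],"delta_rot":[0,0,0]},{"translation":[0,0,0],"delta_rot":[0,0,0]},{"translation":[0,0,0],"delta_rot":[0,0,0]},{"translation":[0,0,0],"delta_rot":[0,0,0]}]'
python3 -m creep '[{"translation":[0,0,0],"delta_rot":[0,0,0]},{"translation":[0,0,0],"delta_rot":[0,0,0]},{"translation":[0,0,0],"delta_rot":[0,0,0]},{"translation":[0,0,0],"delta_rot":[0,0,0]},{"translation":[0,0,0],"delta_rot":[0,0,0]}]'
python3 look.py 6
```

```text
time_s: 15.98
ee_pos: [563.9, -190.4, 242.5]
ee_rot: [-114.0, 90.0, 164.6]
force: [-0.1, 0.0, 0.2]
gripper_width: 44.7
time_s: 16.4
ee_pos: [564.1, -190.4, 242.7]
ee_rot: [79.6, 90.0, -1.9]
force: [1.1, -0.5, -0.2]
gripper_width: 77.5
time_s: 16.82
ee_pos: [564.2, -190.4, 242.7]
ee_rot: [74.5, 90.0, -6.9]
force: [-0.4, 0.9, 0.3]
gripper_width: 90.8
t 16.8167 ee [ 564.2 -190.4  242.7] standxy -0.6171981867376705 4.256893650043263 F [-0.4  0.9  0.3] w 90.84015788047566
t 16.82 pos [ 564.2 -190.4  242.7] d_cm [0. 0. 0.] rotvec [0. 0. 0.] F [-0.4  0.9  0.3] w 90.8 q [-20.  20.  85.   0.  75. -28.]
scene bar n 321 x [-2.3  2.6  5.7] worldz [205.6 210.3 213.4]
  hook n 120 [-23.4  -2.8 101. ] [ 18.4  13.8 123.8]
  frame n 848 [-41.1 -27.8  20. ] [47.5 35.6 41.4]
top bar n 209 x [-3.9  0.1  3.8] worldz [206.5 210.1 212.7]
  hook n 34 [-23.7   1.  101. ] [ 14.3  13.5 123.1]
  frame n 591 [-39.8 -25.6  20.1] [44.2 35.  41.4]
wrist bar n 2126 x [-4.3 -0.4  3.4] worldz [207.4 210.3 212. ]
  hook n 446 [-24.5  -0.1 101. ] [ 13.7  14.2 123.9]
  frame n 2857 [-40.4 -26.8  20. ] [43.8 33.6 41.9]
```

View pics/scene6z.png

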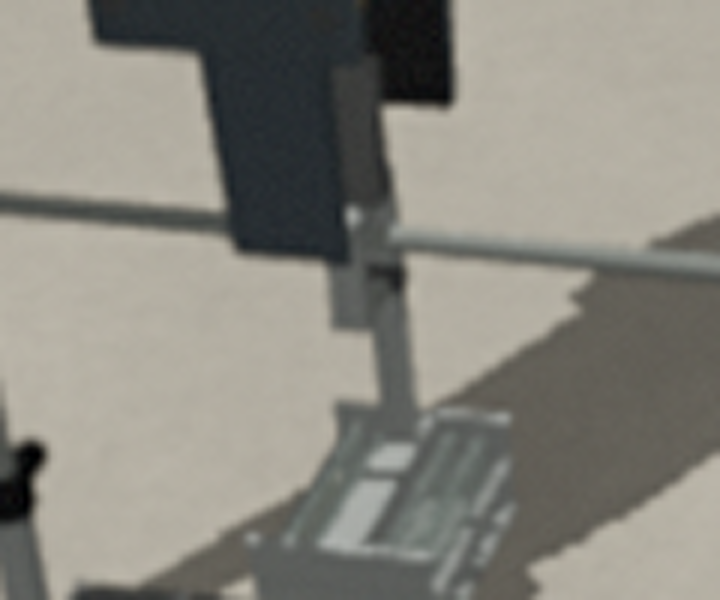

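View pics/wrist6.png

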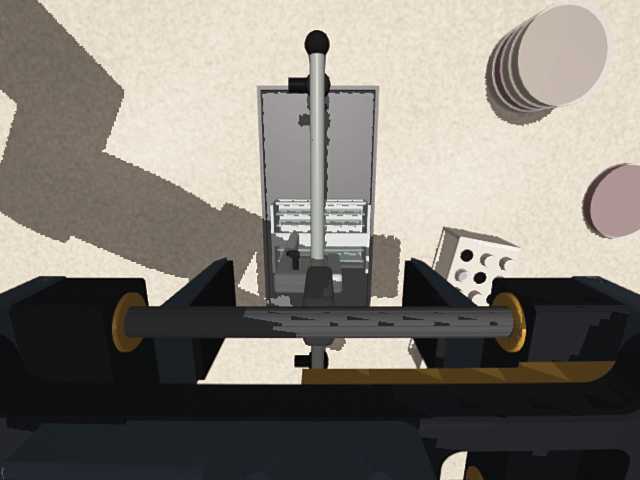

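The carrier hangs free and upright between the open fingers: grip at (318,290) in the wrist view, frame centre moved by ≤1 mm. Retract straight up.

```bash
python3 -m creep '[{"translation":[0,0,0.5],"delta_rot":[0,0,0]},{"translation":[0,0,1],"delta_rot":[0,0,0]},{"translation":[0,0,2],"delta_rot":[0,0,0]},{"translation":[0,0,2.5],"delta_rot":[0,0,0]},{"translation":[0,0,2.5],"delta_rot":[0,0,0]}]'
python3 -m creep '[{"translation":[0,0,2.5],"delta_rot":[0,0,0]},{"translation":[0,0,2],"delta_rot":[0,0,0]},{"translation":[-2,0,1],"delta_rot":[0,0,0]},{"translation":[-3,0,0],"delta_rot":[0,0,0]},{"translation":[-3,0,0],"delta_rot":[0,0,0]}]'
python3 -m creep '[{"translation":[-3,0,0],"delta_rot":[0,0,0]},{"translation":[-2,0,0],"delta_rot":[0,0,0]},{"translation":[0,0,0],"delta_rot":[0,0,0]},{"translation":[0,0,0],"delta_rot":[0,0,0]},{"translation":[0,0,0],"delta_rot":[0,0,0]}]'
cat > fin.py <<'E'
from h import *
import sys
np.set_printoptions(precision=1,suppress=True)
b0=np.array([565.4,-194.5]); ex=np.array([.9888,.1495]); ey=np.array([-.1495,.9888]); z0=85.
print(readout.state()["time_s"])
for n in("scene","top"):
    c=optics.camera_params(n);p,d=optics.grab_frame(n); cv2.imwrite(f"pics/{n}{sys.argv[1]}.png",p[:,:,::-1])
    u=proj([[565,-190,180]],c)[0].astype(int); cv2.imwrite(f"pics/{n}{sys.argv[1]}z.png",cv2.resize(p[u[1]-50:u[1]+50,u[0]-60:u[0]+60,::-1],None,fx=6,fy=6,interpolation=cv2.INTER_CUBIC))
    W=cloud(d,c).reshape(-1,3); W=W[~np.isnan(W[:,0])]
    L=np.column_stack([(W[:,:2]-b0)@ex,(W[:,:2]-b0)@ey,W[:,2]-z0])
    for a,b in((25,42),(140,190)):
        q=L[(abs(L[:,0])<60)&(abs(L[:,1]-4)<40)&(L[:,2]>a)&(L[:,2]<b)]
        if len(q): print(n,a,len(q),q.mean(0),q.min(0),q.max(0))
E
python3 fin.py 7
python3 -m creep '[{"translation":[0,0,0],"delta_rot":[0,0,0]},{"translation":[0,0,0],"delta_rot":[0,0,0]},{"translation":[0,0,0],"delta_rot":[0,0,0]},{"translation":[0,0,0],"delta_rot":[0,0,0]},{"translation":[0,0,0],"delta_rot":[0,0,0]}]'
python3 fin.py 8
```

```text
time_s: 17.38
ee_pos: [564.0, -190.3, 329.4]
ee_rot: [75.5, 90.0, -5.9]
force: [0.5, -0.5, 0.4]
gripper_width: 91.4
time_s: 17.8
ee_pos: [483.9, -190.5, 384.2]
ee_rot: [57.2, 89.8, -24.2]
force: [-0.6, 0.0, -0.6]
gripper_width: 91.2
time_s: 18.22
ee_pos: [434.8, -190.5, 383.4]
ee_rot: [66.2, 89.9, -15.3]
force: [0.1, -0.7, 0.1]
gripper_width: 91.3
18.2167
scene 25 613 [ 9.3  5.  32.9] [-41.3 -26.7  25. ] [47.7 35.  41.8]
scene 140 346 [  6.2   4.9 163.4] [ -6.4  -9.4 140. ] [ 12.   16.1 184.1]
top 25 506 [ 4.4  6.1 34. ] [-39.5 -25.5  25. ] [44.1 34.  41.5]
top 140 221 [  1.7   7.6 174.1] [ -6.1  -8.  140.4] [  8.  17. 184.]
time_s: 18.73
ee_pos: [434.3, -190.4, 382.5]
ee_rot: [-146.4, 90.0, 132.1]
force: [0.2, -0.0, 0.5]
gripper_width: 91.0
18.7333
scene 25 612 [ 9.1  5.1 32.7] [-41.8 -27.4  25. ] [48.  34.9 41.5]
scene 140 346 [  6.2   4.9 163.3] [ -5.3  -9.7 140.1] [ 12.4  15.4 183.7]
top 25 508 [ 4.3  6.4 34. ] [-39.6 -25.2  25. ] [44.1 34.4 41.7]
top 140 219 [  1.6   7.5 174.2] [ -6.1  -7.5 141.3] [  8.   16.8 184. ]
```

View pics/scene8z.png

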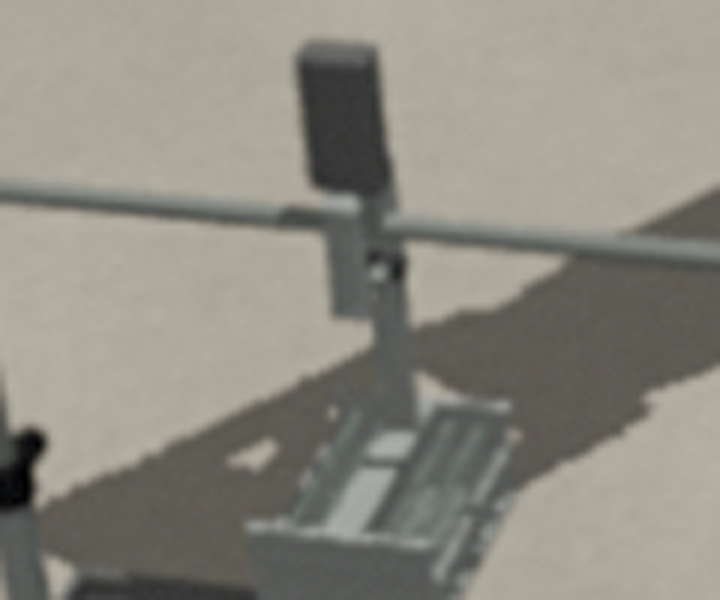

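View pics/scene8.png

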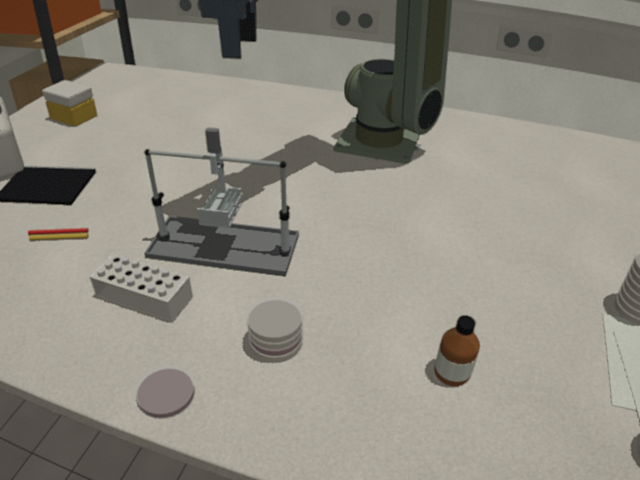

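The carrier hangs upright from the bar at (215,180). It is still (repeat measurements within 0.3 mm), the robot is clear, and the dishes, bottle and rack are where they were. Handing in.

```bash
python3 -c "
from workcell import env
print(env.job_done())"
```

```text
the job is handed in; nothing more can be done
None
```

The carrier is hanging from the crossbar with its gate shut, and I handed the job in at about 18.8 s of the 72 s allowed.

- **Hanging it:** I gripped the block at 35 N and brought the bar in level under the hook's mouth. Pushing down, the force from the bar rose to about 8 N plus a brief sideways 5 N. It then fell back to the carrier's weight alone about 5 mm before home, which I took as the gate flicking shut. The arch then landed firmly. I confirmed it with a push of about 8 N on the bar, eased off to near zero and only then let go.
- **Last checks:** The carrier hangs upright, its average position unchanged to about 0.3 mm over half a second. The bar axis came out at about 207 mm. The arm is clear, and the dishes, bottle and rack look unmoved in the scene picture, though I did not measure their positions again.
- **Less certain:** The gate being shut rests on the force drop and its look in the picture; I did not pull up to test it. The bar came out about 1 mm lower by touch than by camera, within the calibration error.

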